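# Stack the tube racks for the cold room

### The job

Make up the rack stack for the cold room in the rectangular steel tray: first the yellow rack with the largest holes in the middle of the tray, on it the rack with the medium holes, then the rack with the finest holes, and last the grey cover on top with its handle up. Centre each piece on the one below, its length along the tray's length, lying flat. Leave the small jar and the little steel cup standing where they are.

Things in the scene. Friction and masses are not known exactly. Their poses are not given: they have to be found in the camera images.
- rack_large_mid (a point): Yellow plastic tube rack, a solid block 100 mm long (x) by 52 mm wide (y) by 56 mm tall, loose, upright on the bench, with 6 (3 by 2) dark round holes of 18 mm in its top (shallow, look only). The point is its centre, 28 mm above its underside; x along its length, y across its width, z up. Grip it across the 52 mm width. 80 to 370 g.
- rack_medium_mid (a point): Yellow plastic tube rack, a solid block 100 mm long (x) by 52 mm wide (y) by 46 mm tall, loose, upright on the bench, with 15 (5 by 3) dark round holes of 11 mm in its top (shallow, look only). The point is its centre, 23 mm above its underside; x along its length, y across its width, z up. Grip it across the 52 mm width. 80 to 370 g.
- rack_fine_mid (a point): Yellow plastic tube rack, a solid block 100 mm long (x) by 52 mm wide (y) by 28 mm tall, loose, upright on the bench, with 45 (9 by 5) dark round holes of 6 mm in its top (shallow, look only). The point is its centre, 14 mm above its underside; x along its length, y across its width, z up. Grip it across the 52 mm width. 80 to 370 g.
- cover_grip (a point): Grey plastic cover, loose: a flat plate 104 mm (x) by 56 mm (y) by 8 mm thick with a bridge handle on top, a bar 60 mm long (along x), 14 mm wide (y), from 30 to 42 mm above the plate's underside. The point is on the handle, above the plate's centre and 32 mm above its underside; x along its length, z up. Grip the bar across its 14 mm width. 90 to 185 g.
- tray: Shallow rectangular steel tray fixed to the bench, 150 mm (x) by 100 mm (y) outside, floor 3 mm thick, rim 3 mm thick and 6 mm high above the bench. The origin is the centre of its underside on the bench; x along its length, z up. Where the stack is built.
- jar: Small amber glass jar with a white cap, 36 mm across, 45 mm tall, loose, standing among the racks; origin at the centre of its underside, z up. Bystander.
- cup: Small open steel cup, 38 mm across, 40 mm tall, loose, standing among the racks; origin at the centre of its underside, z up. Bystander.
- balance: Pocket balance fixed to the bench, grey, 130 by 80 by 18 mm with a round steel pan 66 mm across, 22 mm high in all; origin at the centre of its underside. Bystander: not the tray.
Things that resemble listed ones, but are neither listed nor needed, are in the scene too. What is shaped like the part that bears rack_medium_mid but pink is not meant.

How it is judged:
By the outcome, as a careful person would: the job done as asked, in the order asked, and still so for the second after the job is handed in, with the robot touching nothing.
It also fails if it takes over 131 s, if anything falls off the work surface, if the arm or the gripper's body presses on something with over 40 N, if the wrist force passes 120 N, or if a joint passes its speed limit or range.

### The arm

A 7-joint arm with a two-finger parallel gripper is mounted at the origin on the work surface. World frame = base frame: x ahead of the robot, y to its left, z up, the work surface at z = 0. Lengths are in m, angles in rad, forces in N, time in s.
With the tool pointing down it reaches from about 0.425 to 0.875 m from the base axis. Payload 8.4 kg.
Tool frame: the origin (TCP) lies midway between the tips of the shut fingers; the grasp point (between the pads) lies 19 mm behind it; z points along the fingers, y is the direction in which the jaws open and shut (so a half turn about z gives the same grasp; the last joint's range is limited). The gripper opens to 87 mm and grips with 3 to 60 N. Pads are 19 mm wide; open, the fingers measure 117 mm over their backs; the gripper's body (75 mm by 190 mm) begins 51 mm behind the grasp point.
Start: joints at [-1.37, 0.333, 0.04, 1.465, -0.013, 1.343, -0.059], TCP at [0.192, 0.621, 0.223] pointing down, gripper open.
Joint ranges: [-2.58, 2.58], [-0.38, 2.09], [-1.3, 1.39], [0.25, 2.4], [-1.5, 4.64], [0.08, 2.09], [-2.65, 2.65]. Speed limits (rad/s): [2.22, 2.22, 2.79, 2.79, 3.14, 3.14, 3.14].

### API

Orientations are given as [roll, pitch, yaw] about the fixed x, y, z axes, in that order (R = Rz(yaw) Ry(pitch) Rx(roll)).
In Python, from cell import bot, snapshot, camera_params, ticket gives the robot as it stands.
- The arm moves only by the tool arm_command, never from a script. Its argument "commands" is a list of rows, each a list of 7 numbers: the turn, a rotation vector about the tool's x, y, z in degrees, then the shift along the tool's x, y, z in mm, then the gripper's target within -1 to 1 (shut at 1, half-way at 0, fully open at -1). In form: [[rx, ry, rz, x, y, z, jaw], ...]. A call has exactly 5 rows; each row is the pose to reach, as a shift and turn from the pose commanded when the call began, along the tool's axes at that moment; what a row does not reach only later rows make up. A row lasts 1/10 s, in which the tool goes at most 50 mm and 8.59 degrees, less where a joint would pass 70% of its speed; a pose out of reach is approached as far as the arm can. A call with a gripper value outside its range is refused whole. The fingers move at their own pace and stop on an object; "force" is the grip in N (left out, the last holds). Time passes only in rows, so rows that repeat a pose let the fingers close, or fill a call up. It gives the time, the measured TCP pose, the force and the opening at its end, in the units of the state.
- bot.state(): the state, without advancing time (a new reading comes with each control period).
- snapshot(name): name is "scene" or "top"; returns the picture (400x640x3 uint8, red, green, blue); there is no depth.
- camera_params(name): a dict with "intrinsics" (3x3 intrinsics, pixels), "D" ([k1, k2, p1, p2, k3] as OpenCV has them; the pictures are not rectified), "R" (3x3) and "t" (3): a world point X has camera coordinates R X + t. Camera axes: x right, y down, z forward; pixel columns grow to the right and rows downward; lengths in m; the calibration is good to about 2 mm. A picture is of the moment at which its call begins. camera_params takes no time and is no camera call.
- ticket.sign_off(): hands the job in, once; it reports no verdict.
The state is a dict: "clock": time; "joint_pos": joint angles; "qvel": joint speeds; "joint_torque": joint torques, N m; "eef_pos": TCP position; "tcp_rot": TCP orientation; "wrist_force": force on the tool from outside, world axes, zero at the start; "ft_torque": the same for the moment, N m; "grip_width": finger opening in m.
Only numpy, scipy, OpenCV 4.12 (cv2) and the standard library are available. Lean on these libraries where they do the work, as an engineer would, in place of code of your own. Each camera call takes 0.05 s, during which the arm holds its last target.

## Working session

There is one attempt and no reset: what is moved stays moved. The work goes in short steps, Python scripts to look and compute and a tool call to move; the robot and the scene stay as the last step left them, time stands still between calls to the robot, and variables do not carry over. Pictures are saved under pics/ and viewed, and the job is handed in when it is done.

Besides the shell and the picture viewer there is one more tool, called after "Call:" as name([rows], argument=value, ...), one row to a line, values as JSON. arm_command: Moves the arm, as the interface text tells. Its arguments: {"type":"object","properties":{"commands":{"type":"array","items":{"type":"array","items":{"type":"number"}}},"force":{"type":"number"}},"required":["commands"]}

```bash
ls; mkdir -p pics; python3 - <<'E'
from cell import bot,snapshot,camera_params
import cv2
for n in("scene","top"):
    im=snapshot(n); cv2.imwrite(f"pics/{n}0.png",im[:,:,::-1])
    p=camera_params(n); print(n,p)
print(bot.state())
E
```

```text
pics
scene {'intrinsics': array([[445.33231749,   0.        , 313.74689117],
       [  0.        , 445.33231749, 196.62066377],
       [  0.        ,   0.        ,   1.        ]]), 'D': array([0.01899876, 0.        , 0.        , 0.        , 0.        ]), 'R': array([[ 0.47600375,  0.87932411, -0.01447507],
       [ 0.56951594, -0.32075394, -0.75681471],
       [-0.67012836,  0.35200286, -0.65346918]]), 't': array([-0.28744617, -0.22358905,  1.34967113])}
top {'intrinsics': array([[439.74351948,   0.        , 323.33351984],
       [  0.        , 439.74351948, 195.74366555],
       [  0.        ,   0.        ,   1.        ]]), 'D': array([-0.00081801,  0.        ,  0.        ,  0.        ,  0.        ]), 'R': array([[ 0.00489198, -0.99995006, -0.00871503],
       [-0.99686091, -0.00418781, -0.07906186],
       [ 0.07902142,  0.00907445, -0.99683162]]), 't': array([0.05154991, 0.48629055, 1.13344485])}
{'clock': 0.1, 'joint_pos': array([-1.37019217,  0.33380845,  0.03988192,  1.46615366, -0.01339529,
        1.34327357, -0.05850889]), 'qvel': array([-0.00122934, -0.00171092,  0.00106093, -0.00091692, -0.00039374,
        0.00141425, -0.0002348 ]), 'joint_torque': array([ 3.75812800e-03, -6.57795739e+01,  1.33948959e+00, -4.04706287e+01,
       -5.99022838e-02,  4.10090759e-02,  7.55834026e-05]), 'eef_pos': array([0.19187813, 0.62061429, 0.22178315]), 'tcp_rot': array([-3.14021909e+00,  9.85752546e-05,  2.84175738e+00]), 'wrist_force': array([ 0.61737925, -1.81070981, -0.2458939 ]), 'ft_torque': array([-0.04822317, -0.07314987,  0.05837078]), 'grip_width': 0.08702587030139494}
```

View pics/scene0.png

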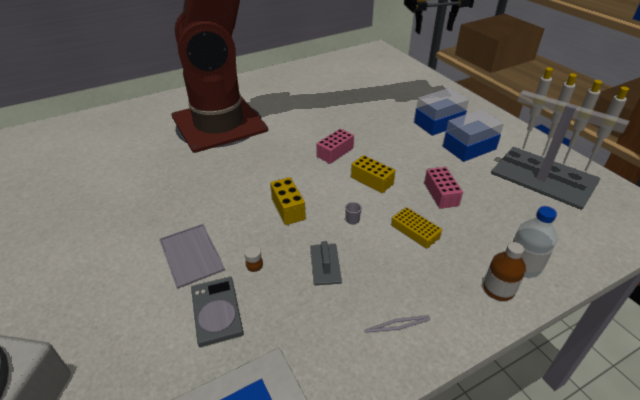

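View pics/top0.png

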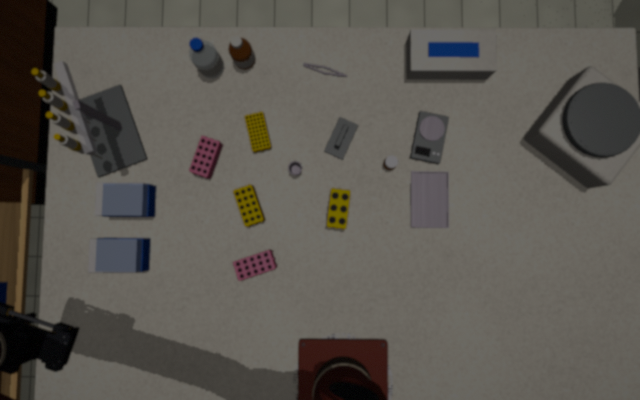

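```bash
python3 - <<'E'
import cv2,numpy as np
t=cv2.imread('pics/top0.png');s=cv2.imread('pics/scene0.png')
cv2.imwrite('pics/c1.png',cv2.resize(t[100:240,220:460],None,fx=3.3,fy=3.3,interpolation=cv2.INTER_CUBIC))
cv2.imwrite('pics/c2.png',cv2.resize(s[120:350,150:450],None,fx=2.6,fy=2.6,interpolation=cv2.INTER_CUBIC))
for n,im,pts in(('top',t,[(429,199),(414,180),(435,215),(341,138),(347,150),(335,150),(400,199),(455,199),(360,150),(249,195),(345,200)]),('scene',s,[(192,255),(315,262),(325,250),(330,278),(240,240),(350,280),(372,180)])):
    h=cv2.cvtColor(im,cv2.COLOR_BGR2HSV)
    for p in pts: print(n,p,im[p[1],p[0]],h[p[1],p[0]])
E
```

```text
top (429, 199) [93 88 94] [155  16  94]
top (414, 180) [95 90 96] [155  16  96]
top (435, 215) [92 87 93] [155  16  93]
top (341, 138) [64 65 64] [60  4 65]
top (347, 150) [81 87 89] [23 23 89]
top (335, 150) [67 67 68] [ 0  4 68]
top (400, 199) [ 96 103 107] [ 19  26 107]
top (455, 199) [ 99 106 109] [ 21  23 109]
top (360, 150) [ 96 104 107] [ 22  26 107]
top (249, 195) [ 0 74 87] [ 26 255  87]
top (345, 200) [ 8 75 85] [ 26 231  85]
scene (192, 255) [111 103 109] [143  18 111]
scene (315, 262) [77 75 72] [102  17  77]
scene (325, 250) [76 75 72] [98 13 76]
scene (330, 278) [77 76 73] [98 13 77]
scene (240, 240) [133 142 145] [ 23  21 145]
scene (350, 280) [129 137 140] [ 22  20 140]
scene (372, 180) [ 0 72 91] [ 24 255  91]
```

View pics/c1.png

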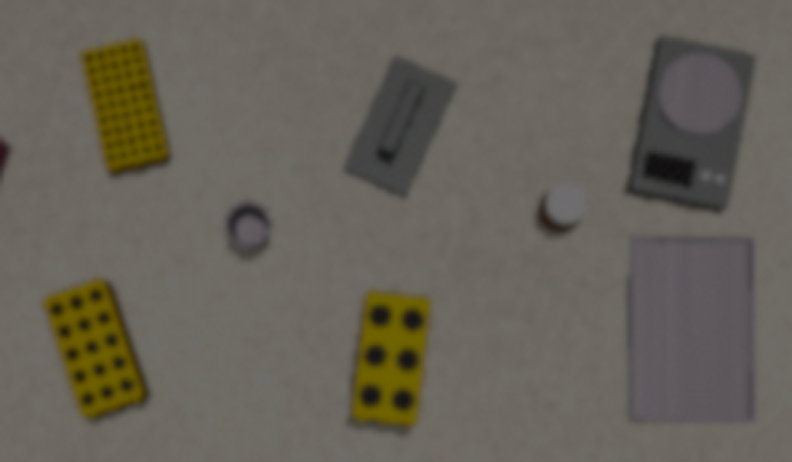

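View pics/c2.png

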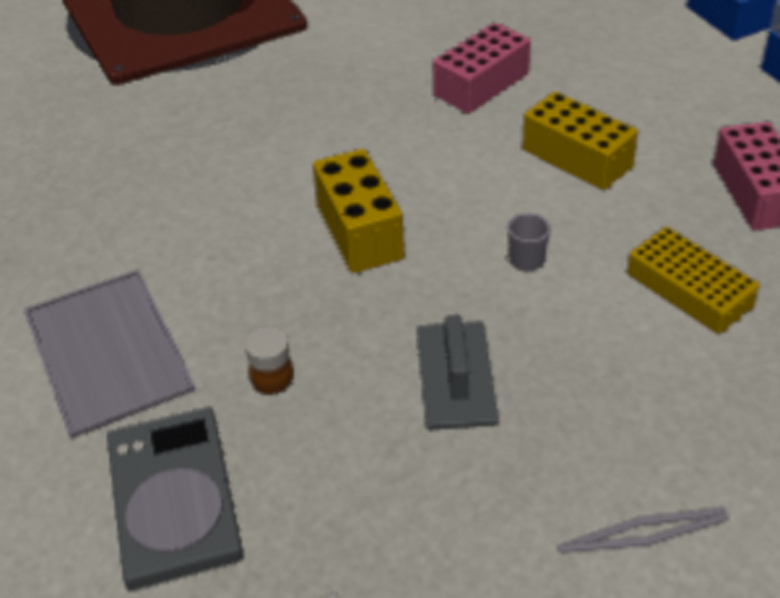

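```bash
cat > H.py <<'E'
import cv2,numpy as np
from scipy.optimize import minimize
from scipy.spatial.transform import Rotation as Rn
from cell import bot,snapshot,camera_params,ticket
CP={n:camera_params(n) for n in("scene","top")}
def proj(n,P):
    p=CP[n]; return cv2.projectPoints(np.float64(P).reshape(-1,1,3),cv2.Rodrigues(p['R'])[0],p['t'],p['intrinsics'],p['D'])[0].reshape(-1,2)
def back(n,uv,z):
    p=CP[n];u=cv2.undistortPoints(np.float64([[uv]]),p['intrinsics'],p['D'])[0,0]
    d=p['R'].T@np.array([u[0],u[1],1]);c=-p['R'].T@p['t'];return c+d*(z-c[2])/d[2]
def box(L,W,z0,z1): return np.array([[a*L/2,b*W/2,c] for a in(-1,1) for b in(-1,1) for c in(z0,z1)])
M={'large':box(.1,.052,0,.056),'medium':box(.1,.052,0,.046),'fine':box(.1,.052,0,.028),
 'cover':np.vstack([box(.104,.056,0,.008),box(.06,.014,.008,.042)]),'tray':box(.15,.1,0,.006)}
K=6
def mask(im,kind):
    b=cv2.resize(im,None,fx=K,fy=K,interpolation=cv2.INTER_LINEAR).astype(int)
    R,B=b[...,0],b[...,2]
    if kind=='y': m=(R-B)>(R.max()*0+40)
    elif kind=='tray': m=((R-B)<6)&(R>75)
    else: m=((R-B)<6)
    return m.astype(np.uint8)
def hullof(im,kind,seed,rad):
    m=mask(im,kind);w=np.zeros_like(m);cv2.circle(w,(int(seed[0]*K),int(seed[1]*K)),int(rad*K),1,-1)
    m=cv2.morphologyEx(m&w,cv2.MORPH_OPEN,np.ones((2*K+1,)*2,np.uint8))
    n,l,st,ce=cv2.connectedComponentsWithStats(m)
    i=1+np.argmax(st[1:,4]);ys,xs=np.nonzero(l==i)
    h=cv2.convexHull(np.stack([xs,ys],1).astype(np.int32)).reshape(-1,2)
    return h,st[i,4]
def fill(shape,h):
    z=np.zeros(shape,np.uint8);cv2.fillConvexPoly(z,np.int32(np.round(h)),1);return z
def place(par,P,z=0):
    c,s=np.cos(par[2]),np.sin(par[2]);return np.c_[par[0]+c*P[:,0]-s*P[:,1],par[1]+s*P[:,0]+c*P[:,1],P[:,2]+z]
def fit(ims,name,kind,seeds,rads,x0,z=0,cams=("scene","top")):
    tgt={}
    for n in cams:
        h,a=hullof(ims[n],kind,seeds[n],rads[n]);tgt[n]=fill((400*K,640*K),h)
    def cost(p):
        c=0
        for n in cams:
            q=(proj(n,place(p,M[name],z))+.5)*K-.5
            q=cv2.convexHull(np.float32(q)).reshape(-1,2)
            g=fill((400*K,640*K),q);c+=1-(g&tgt[n]).sum()/(g|tgt[n]).sum()
        return c
    best=None
    for a in ([0] if len(x0)==4 else np.arange(-90,90,30)):
        s=np.array([[0,0,0],[.01,0,0],[0,.01,0],[0,0,.15]])+np.r_[x0[:2],x0[2]+np.radians(a)]
        r=minimize(cost,s[0],method='Nelder-Mead',options=dict(initial_simplex=s,xatol=2e-4,fatol=1e-4,maxiter=90))
        if best is None or r.fun<best.fun: best=r
    return best.x,best.fun
E
cat > f1.py <<'E'
from H import *
ims={n:cv2.imread(f'pics/{n}0.png')[:,:,::-1] for n in("scene","top")}
J={'large':('y',(288,200),(338,209),30,28),'medium':('y',(373,173),(249,205),28,28),'fine':('y',(416,226),(258,132),30,26),
'cover':('g',(325,263),(341,138),26,24),'tray':('tray',(192,255),(429,199),42,36)}
for k,(kind,s,t,rs,rt) in J.items():
    x=back('top',t,.02)
    for cams in (("scene","top"),("top",),("scene",)):
        p,f=fit(ims,k,kind,{'scene':s,'top':t},{'scene':rs,'top':rt},[x[0],x[1],0] if cams[0:2]==("scene","top") else [*p,1],cams=cams)
        print(k,cams,np.round(p[:2]*1000,1),round(np.degrees(p[2]),2),round(f,4))
for k,s,z in(('jar',(390,162),.045),('cup',(295,169),.04)): print(k,back('top',s,z))
E
time python3 f1.py
```

```text
large ('scene', 'top') [452.1  15.4] -6.55 0.0992
large ('top',) [452.   15.9] -6.83 0.0196
large ('scene',) [449.9  14. ] -8.3 0.032
medium ('scene', 'top') [459.4 247. ] -160.44 0.1441
medium ('top',) [460.  248.1] -159.22 0.0775
medium ('scene',) [457.8 246.3] -160.92 0.0491
fine ('scene', 'top') [655.7 229.1] 13.83 0.1355
fine ('top',) [658.1 231. ] 14.78 0.0689
fine ('scene',) [654.9 228.4] 12.25 0.0537
cover ('scene', 'top') [642.5   6.7] -24.27 0.1281
cover ('top',) [643.9   7.9] -23.69 0.0364
cover ('scene',) [641.5   6.1] -24.12 0.0389
tray ('scene', 'top') [ 479.2 -228.6] -0.76 0.0431
tray ('top',) [ 479.5 -227.1] -0.58 0.0195
tray ('scene',) [ 479.1 -229.2] -0.64 0.0104
jar [ 0.57194212 -0.11777727  0.045     ]
cup [0.55357104 0.12727004 0.04      ]
real	2m20.856s
user	2m16.348s
sys	0m4.913s
```

```bash
cat > P.py <<'E'
import sys
from H import *
def plan(x,y,z,yawdeg,quiet=0):
    s=bot.state();R=Rn.from_euler('xyz',s['tcp_rot']);T=Rn.from_euler('xyz',[np.pi,0,np.radians(yawdeg)])
    d=R.inv().apply(np.array([x,y,z])/1000-s['eef_pos'])*1000;r=(R.inv()*T).as_rotvec(degrees=True)
    print('t',round(s['clock'],2),'pos',np.round(s['eef_pos']*1e3,1),'rpy',np.round(np.degrees(s['tcp_rot']),1),'w',round(s['grip_width']*1e3,1),'F',np.round(s['wrist_force'],1))
    print('rot',np.round(r,2),'shift',np.round(d,1))
if __name__=='__main__': plan(*map(float,sys.argv[1:5]))
E
python3 P.py 452 15.4 180 173.3
```

```text
t 0.1 pos [191.9 620.6 221.8] rpy [-179.9    0.   162.8] w 87.0 F [ 0.6 -1.8 -0.2]
rot [ -0.08  -0.   -10.48] shift [-427.3 -501.3   42.5]
```

```bash
python3 P.py 480 330 200 173.3
```

```text
t 0.1 pos [191.9 620.6 221.8] rpy [-179.9    0.   162.8] w 87.0 F [ 0.6 -1.8 -0.2]
rot [ -0.08  -0.   -10.48] shift [-361.1 -192.5   22.1]
```

Call:
arm_command([
  [0,0,-1,-25,-13,2,-0.7],
  [0,0,-2,-63,-33,4,-0.7],
  [0,0,-3,-103,-54,7,-0.7],
  [0,0,-4,-142,-75,9,-0.7],
  [0,0,-5,-180,-96,11,-0.7],
], force=20)

```text
clock: 0.6
eef_pos: [0.3366, 0.4744, 0.2111]
tcp_rot: [-3.141, -0.0, 2.93]
wrist_force: [0.5, -0.5, 0.0]
grip_width: 0.0741
```

```bash
python3 P.py 480 330 200 173.3
```

```text
t 0.6 pos [336.6 474.4 211.1] rpy [-180.    -0.   167.9] w 74.1 F [ 0.5 -0.5  0. ]
rot [-0.04 -0.01 -5.45] shift [-170.5 -111.    11.2]
```

```bash
python3 P.py 465 140 180 173.3
```

```text
t 0.6 pos [336.6 474.4 211.1] rpy [-180.    -0.   167.9] w 74.1 F [ 0.5 -0.5  0. ]
rot [-0.04 -0.01 -5.45] shift [-195.8 -299.9   31.3]
```

Call:
arm_command([
  [0,0,-1,-22,-34,6,-0.7],
  [0,0,-2,-48,-73,12,-0.7],
  [0,0,-3,-74,-113,18,-0.7],
  [0,0,-4,-100,-153,24,-0.7],
  [0,0,-5.4,-126,-193,30,-0.7],
])

```text
clock: 1.1
eef_pos: [0.4182, 0.2589, 0.1812]
tcp_rot: [-3.142, -0.0, 3.024]
wrist_force: [0.6, 0.5, 0.1]
grip_width: 0.0738
```

```bash
python3 P.py 452 15.4 120 173.3
```

```text
t 1.1 pos [418.2 258.9 181.2] rpy [-180.    -0.   173.3] w 73.8 F [0.6 0.5 0.1]
rot [-0.   -0.01 -0.03] shift [ -62.1 -237.8   61.2]
```

Call:
arm_command([
  [0,0,0,-12,-44,12,-0.7],
  [0,0,0,-26,-92,25,-0.7],
  [0,0,0,-40,-140,38,-0.7],
  [0,0,0,-52,-190,50,-0.7],
  [0,0,0,-62,-238,61,-0.7],
])

```text
clock: 1.6
eef_pos: [0.4507, 0.0214, 0.1215]
tcp_rot: [3.141, 0.0, 3.023]
wrist_force: [0.7, 0.1, -0.1]
grip_width: 0.0741
```

```bash
python3 P.py 452 15.4 10 173.3; python3 - <<'E'
from H import *
cv2.imwrite('pics/s1.png',cv2.resize(snapshot('scene')[80:350,150:470,::-1],None,fx=2.2,fy=2.2))
E
```

```text
t 1.6 pos [450.7  21.4 121.5] rpy [180.    0.  173.2] w 74.1 F [ 0.7  0.1 -0.1]
rot [ 0.01  0.01 -0.07] shift [ -2.   -5.9 111.5]
```

View pics/s1.png

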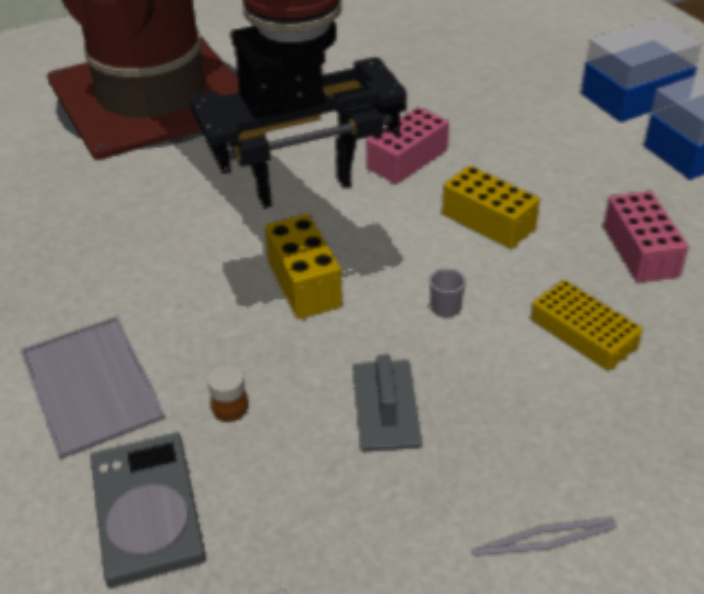

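```bash
python3 P.py 452 15.4 9 173.3
```

```text
t 1.65 pos [450.   13.2 120.1] rpy [-1.798e+02 -1.000e-01  1.728e+02] w 73.7 F [-1.7 -9.1 -1.1]
rot [-0.17 -0.07 -0.48] shift [ -1.8   2.8 111.1]
```

Call:
arm_command([
  [0,0,0,0,0,0,-0.7],
  [0,0,0,0,0,15,-0.7],
  [0,0,0,0,0,40,-0.7],
  [0,0,0,0,0,65,-0.7],
  [0,0,0,0,0,80,-0.7],
])

```text
clock: 2.15
eef_pos: [0.45, 0.0245, 0.0404]
tcp_rot: [-3.141, -0.002, 3.025]
wrist_force: [-0.3, -0.4, 0.6]
grip_width: 0.074
```

Call:
arm_command([
  [0,0,0,0,0,10,-0.7],
  [0,0,0,0,0,20,-0.7],
  [0,0,0,0,0,28,-0.7],
  [0,0,0,0,0,31,-0.7],
  [0,0,0,0,0,31,-0.7],
])

```text
clock: 2.65
eef_pos: [0.4509, 0.0234, 0.0109]
tcp_rot: [-3.141, -0.0, 3.023]
wrist_force: [-0.2, -0.1, 0.4]
grip_width: 0.074
```

```bash
python3 P.py 452 15.4 9 173.3
```

```text
t 2.65 pos [450.9  23.4  10.9] rpy [-180.    -0.   173.2] w 74.0 F [-0.2 -0.1  0.4]
rot [-0.01 -0.01 -0.08] shift [-2.  -7.8  1.9]
```

Call:
arm_command([
  [0,0,0,-1,-4,1,-0.7],
  [0,0,0,-2,-8,2,-0.7],
  [0,0,0,-2,-8,2,-0.7],
  [0,0,0,-2,-8,2,-0.7],
  [0,0,0,-2,-8,2,-0.7],
])

```text
clock: 3.15
eef_pos: [0.4521, 0.0153, 0.0091]
tcp_rot: [3.141, 0.0, 3.023]
wrist_force: [0.2, -0.2, -0.1]
grip_width: 0.0739
```

Call:
arm_command([
  [0,0,0,0,0,0,0.2],
  [0,0,0,0,0,0,0.2],
  [0,0,0,0,0,0,0.2],
  [0,0,0,0,0,0,0.2],
  [0,0,0,0,0,0,0.2],
], force=20)

```text
clock: 3.65
eef_pos: [0.452, 0.0151, 0.009]
tcp_rot: [-3.141, -0.0, 3.023]
wrist_force: [-0.3, -0.9, 1.3]
grip_width: 0.052
```

```bash
python3 P.py 452 15.4 9 173.3
```

```text
t 3.65 pos [452.   15.1   9. ] rpy [-180.    -0.   173.2] w 52.0 F [-0.3 -0.9  1.3]
rot [-0.01 -0.   -0.08] shift [-0.   0.3 -0. ]
```

Call:
arm_command([
  [0,0,0,0,0,-5,0.2],
  [0,0,0,0,0,-20,0.2],
  [0,0,0,0,0,-45,0.2],
  [0,0,0,0,0,-70,0.2],
  [0,0,0,0,0,-85,0.2],
], force=30)

```text
clock: 4.15
eef_pos: [0.4524, 0.0152, 0.0958]
tcp_rot: [3.141, 0.001, 3.023]
wrist_force: [0.4, 0.3, -3.2]
grip_width: 0.0521
```

```bash
python3 P.py 479.2 -228.4 90 179.3
```

```text
t 4.15 pos [452.4  15.2  95.8] rpy [1.800e+02 1.000e-01 1.732e+02] w 52.1 F [ 0.4  0.3 -3.2]
rot [ 0.03  0.08 -6.09] shift [ -55.4 -238.7    5.7]
```

Call:
arm_command([
  [0,0,-0.5,-5,-20,0,0.2],
  [0,0,-1.5,-14,-58,0,0.2],
  [0,0,-3,-23,-97,0,0.2],
  [0,0,-4,-32,-137,0,0.2],
  [0,0,-5,-40,-175,0,0.2],
])

```text
clock: 4.65
eef_pos: [0.4709, -0.1648, 0.0943]
tcp_rot: [3.141, 0.0, 3.111]
wrist_force: [0.8, 1.6, -2.3]
grip_width: 0.0519
```

Call:
arm_command([
  [0,0,0,0,0,0,0.2],
  [0,0,0,0,0,0,0.2],
  [0,0,0,0,0,0,0.2],
  [0,0,0,0,0,0,0.2],
  [0,0,0,0,0,0,0.2],
])

```text
clock: 5.15
eef_pos: [0.4711, -0.1622, 0.094]
tcp_rot: [3.141, -0.0, 3.112]
wrist_force: [1.3, 0.2, -3.1]
grip_width: 0.0517
```

```bash
python3 P.py 479.2 -228.4 60 179.3
```

```text
t 5.15 pos [ 471.1 -162.2   94. ] rpy [180.   -0.  178.3] w 51.7 F [ 1.3  0.2 -3.1]
rot [ 0.02 -0.   -0.98] shift [-10.  -65.9  33.9]
```

Call:
arm_command([
  [0,0,-0.2,-2,-15,4,0.2],
  [0,0,-0.5,-5,-35,12,0.2],
  [0,0,-0.8,-8,-55,24,0.2],
  [0,0,-1,-10,-66,34,0.2],
  [0,0,-1,-10,-66,34,0.2],
])

```text
clock: 5.65
eef_pos: [0.4782, -0.2304, 0.0589]
tcp_rot: [-3.141, -0.002, 3.127]
wrist_force: [0.5, 0.5, -2.6]
grip_width: 0.0518
```

```bash
python3 P.py 479.2 -228.4 12 179.3; python3 - <<'E'
from H import *
cv2.imwrite('pics/s2.png',cv2.resize(snapshot('scene')[100:350,100:420,::-1],None,fx=2.2,fy=2.2))
E
```

```text
t 5.65 pos [ 478.2 -230.4   58.9] rpy [-1.800e+02 -1.000e-01  1.792e+02] w 51.8 F [ 0.5  0.5 -2.6]
rot [-0.03 -0.11 -0.15] shift [-1.1  2.  46.9]
```

View pics/s2.png

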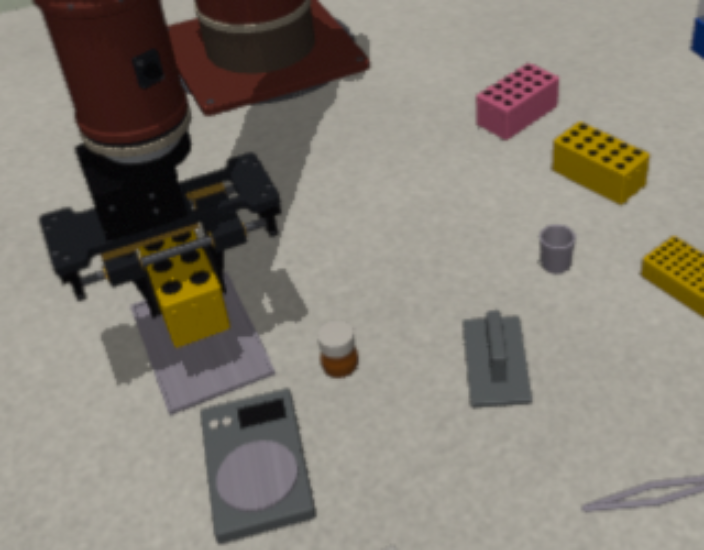

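Call:
arm_command([
  [0,0,0,0,0,5,0.2],
  [0,0,0,0,0,15,0.2],
  [0,0,0,0,0,28,0.2],
  [0,0,0,0,0,38,0.2],
  [0,0,0,0,0,40,0.2],
])

```text
clock: 6.2
eef_pos: [0.4779, -0.229, 0.0182]
tcp_rot: [3.141, -0.003, 3.128]
wrist_force: [-1.0, 0.5, -2.8]
grip_width: 0.052
```

```bash
python3 P.py 479.2 -228.4 12.5 179.3
```

```text
t 6.2 pos [ 477.9 -229.    18.2] rpy [ 1.800e+02 -1.000e-01  1.792e+02] w 52.0 F [-1.   0.5 -2.8]
rot [ 0.03 -0.15 -0.07] shift [-1.3  0.6  5.7]
```

Call:
arm_command([
  [0,0,0,-1,0,2,0.2],
  [0,0,0,-1.3,0.5,4,0.2],
  [0,0,0,-1.3,0.5,5,0.2],
  [0,0,0,-1.3,0.5,6,0.2],
  [0,0,0,-1.3,0.5,6,0.2],
])

```text
clock: 6.7
eef_pos: [0.4804, -0.2291, 0.014]
tcp_rot: [3.142, 0.0, 3.128]
wrist_force: [-0.7, -0.5, -2.4]
grip_width: 0.0517
```

```bash
python3 P.py 479.2 -228.4 12 179.3
```

```text
t 6.7 pos [ 480.4 -229.1   14. ] rpy [180.    0.  179.2] w 51.7 F [-0.7 -0.5 -2.4]
rot [ 0.    0.01 -0.08] shift [1.2 0.7 2. ]
```

Call:
arm_command([
  [0,0,0,0.7,0.5,0.7,0.2],
  [0,0,0,1,0.7,1.4,0.2],
  [0,0,0,1,0.7,2,0.2],
  [0,0,0,1,0.7,2.2,0.2],
  [0,0,0,1,0.7,2.2,0.2],
])

```text
clock: 7.2
eef_pos: [0.4793, -0.2283, 0.012]
tcp_rot: [3.141, -0.0, 3.128]
wrist_force: [-3.3, 2.1, 5.4]
grip_width: 0.0518
```

```bash
python3 P.py 479.2 -228.4 12 179.3
```

```text
t 7.2 pos [ 479.3 -228.3   12. ] rpy [180.   -0.  179.2] w 51.8 F [-3.3  2.1  5.4]
rot [ 0.02 -0.   -0.08] shift [ 0.1 -0.1  0. ]
```

Call:
arm_command([
  [0,0,0,0,0,0,-0.55],
  [0,0,0,0,0,0,-0.55],
  [0,0,0,0,0,0,-0.55],
  [0,0,0,0,0,0,-0.55],
  [0,0,0,0,0,0,-0.55],
])

```text
clock: 7.7
eef_pos: [0.4794, -0.2284, 0.0118]
tcp_rot: [-3.141, 0.0, 3.128]
wrist_force: [0.3, -0.3, 0.8]
grip_width: 0.0674
```

Call:
arm_command([
  [0,0,0,0,0,-10,-0.55],
  [0,0,0,0,0,-35,-0.55],
  [0,0,0,0,0,-70,-0.7],
  [0,0,0,0,0,-105,-0.7],
  [0,0,0,0,0,-130,-0.7],
])

```text
clock: 8.2
eef_pos: [0.4797, -0.229, 0.1447]
tcp_rot: [-3.141, 0.002, 3.127]
wrist_force: [0.4, 0.0, 0.4]
grip_width: 0.0735
```

```bash
python3 P.py 459.2 247.2 140 200
```

```text
t 8.2 pos [ 479.7 -229.   144.7] rpy [-1.800e+02  1.000e-01  1.792e+02] w 73.5 F [0.4 0.  0.4]
rot [ -0.05   0.12 -20.82] shift [ 27.4 475.9   4.4]
```

Call:
arm_command([
  [0,0,-1,1,20,0,-0.7],
  [0,0,-3,4,60,0,-0.7],
  [0,0,-5,7,100,0,-0.7],
  [0,0,-7,10,140,0,-0.7],
  [0,0,-9,12,180,0,-0.7],
])

```text
clock: 8.7
eef_pos: [0.4695, -0.047, 0.1427]
tcp_rot: [3.141, 0.001, -2.997]
wrist_force: [0.2, 0.4, 0.3]
grip_width: 0.0739
```

```bash
python3 P.py 459.2 247.2 140 200
```

```text
t 8.7 pos [469.5 -47.  142.7] rpy [ 1.800e+02  1.000e-01 -1.717e+02] w 73.9 F [0.2 0.4 0.3]
rot [  0.     0.07 -11.74] shift [-32.1 292.6   2.7]
```

Call:
arm_command([
  [0,0,-2,-4,38,0,-0.7],
  [0,0,-4,-8,76,0,-0.7],
  [0,0,-6,-12,114,0,-0.7],
  [0,0,-8,-16,152,0,-0.7],
  [0,0,-10,-20,185,0,-0.7],
])

```text
clock: 9.2
eef_pos: [0.4629, 0.1396, 0.1426]
tcp_rot: [3.141, 0.001, -2.822]
wrist_force: [0.9, -0.1, -0.7]
grip_width: 0.0736
```

```bash
python3 P.py 459.2 247.2 90 200
```

```text
t 9.2 pos [462.9 139.6 142.6] rpy [ 1.800e+02  1.000e-01 -1.617e+02] w 73.6 F [ 0.9 -0.1 -0.7]
rot [ 0.01  0.06 -1.67] shift [-30.3 103.3  52.7]
```

Call:
arm_command([
  [0,0,-0.5,-9,32,10,-0.7],
  [0,0,-1,-18,62,20,-0.7],
  [0,0,-1.5,-26,90,35,-0.7],
  [0,0,-1.7,-30,103,48,-0.7],
  [0,0,-1.7,-30,103,52,-0.7],
])

```text
clock: 9.7
eef_pos: [0.4585, 0.2458, 0.0886]
tcp_rot: [-3.141, -0.002, -2.791]
wrist_force: [0.2, -0.4, -0.1]
grip_width: 0.0738
```

```bash
python3 - <<'E'
from H import *
from P import plan
cv2.imwrite('pics/s3.png',cv2.resize(snapshot('scene')[100:350,130:450,::-1],None,fx=2.2,fy=2.2))
plan(459.2,247.2,5,200)
E
```

```text
t 9.75 pos [458.8 244.   88.6] rpy [-1.799e+02 -1.000e-01 -1.600e+02] w 74.0 F [-0.8 -0.4 -0.7]
rot [-0.08 -0.12 -0.05] shift [-1.6  3.  83.6]
```

View pics/s3.png

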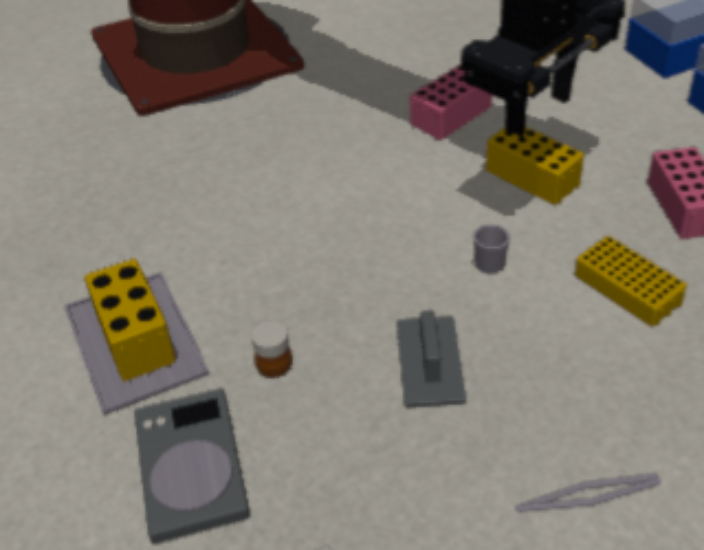

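Call:
arm_command([
  [0,0,0,0,0,5,-0.7],
  [0,0,0,0,0,15,-0.7],
  [0,0,0,0,1,28,-0.7],
  [0,0,0,0,1,33,-0.7],
  [0,0,0,0,1,33,-0.7],
])

```text
clock: 10.25
eef_pos: [0.4584, 0.2452, 0.0556]
tcp_rot: [-3.141, -0.002, -2.794]
wrist_force: [0.0, -0.0, -0.1]
grip_width: 0.0741
```

```bash
python3 - <<'E'
from H import *
from P import plan
ims={n:snapshot(n) for n in("scene","top")}
for n in ims: cv2.imwrite(f'pics/{n}4.png',ims[n][:,:,::-1])
a=cv2.resize(ims['scene'][80:230,280:480,::-1],None,fx=2,fy=2);b=cv2.resize(ims['top'][130:280,180:380,::-1],None,fx=2,fy=2)
cv2.imwrite('pics/s4.png',np.hstack([a,b]))
s=bot.state();R=Rn.from_euler('xyz',s['tcp_rot'])
for n in ims:
    print(n,proj(n,s['eef_pos']+R.apply([[0,.037,0],[0,-.037,0]])).round(1))
plan(459.2,247.2,5,200)
p,f=fit(ims,'large','y',{'scene':(189,245),'top':(429,199)},{'scene':32,'top':28},[.479,-.2284,0,1],z=.003);print(p,np.degrees(p[2]),f)
E
```

```text
scene [[382.2 155.7]
 [364.4 169.3]]
top [[233.7 209.8]
 [261.3 200. ]]
t 10.35 pos [459.1 245.7  56.7] rpy [-180.    -0.  -160.1] w 74.2 F [ 0.1  0.9 -0.2]
rot [-0.01 -0.02 -0.09] shift [-0.6  1.4 51.7]
[ 0.47940904 -0.22829936 -0.02025292] -1.1604066840378242 0.1265556766965178
```

View pics/s4.png

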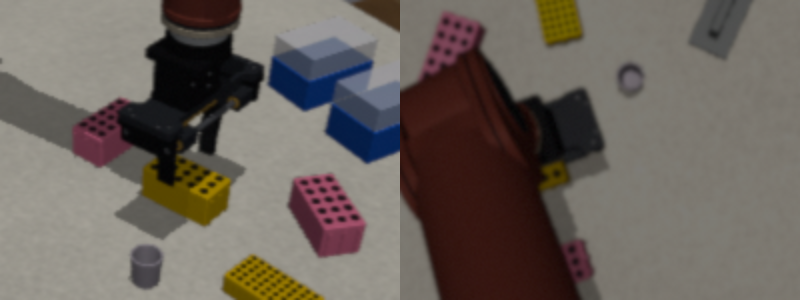

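Call:
arm_command([
  [0,0,0,0,1,8,-0.7],
  [0,0,0,-0.5,1.5,20,-0.7],
  [0,0,0,-0.5,1.5,35,-0.7],
  [0,0,0,-0.5,1.5,46,-0.7],
  [0,0,0,-0.5,1.5,50,-0.7],
])

```text
clock: 10.85
eef_pos: [0.4582, 0.2469, 0.0051]
tcp_rot: [-3.141, -0.002, -2.794]
wrist_force: [-0.3, -0.2, -0.2]
grip_width: 0.074
```

Call:
arm_command([
  [0,0,0,0,0,0,-0.7],
  [0,0,0,0,0,0,0.2],
  [0,0,0,0,0,0,0.2],
  [0,0,0,0,0,0,0.2],
  [0,0,0,0,0,0,0.2],
], force=20)

```text
clock: 11.35
eef_pos: [0.4593, 0.2475, 0.0072]
tcp_rot: [3.142, 0.001, -2.794]
wrist_force: [0.1, 0.1, 3.2]
grip_width: 0.0515
```

```bash
python3 P.py 459.2 247.2 5 200
```

```text
t 11.35 pos [459.3 247.5   7.2] rpy [ 180.     0.  -160.1] w 51.5 F [0.1 0.1 3.2]
rot [ 0.    0.04 -0.08] shift [ 0.2 -0.3  2.2]
```

Call:
arm_command([
  [0,0,0,0,0,-5,0.2],
  [0,0,0,0,0,-25,0.2],
  [0,0,0,0,0,-60,0.2],
  [0,0,0,0,0,-95,0.2],
  [0,0,0,0,0,-115,0.2],
], force=30)

```text
clock: 11.85
eef_pos: [0.4597, 0.2478, 0.1246]
tcp_rot: [3.141, 0.002, -2.794]
wrist_force: [0.6, -0.2, -2.7]
grip_width: 0.0519
```

```bash
python3 P.py 479.4 -228.3 120 179.2
```

```text
t 11.85 pos [459.7 247.8 124.6] rpy [ 1.800e+02  1.000e-01 -1.601e+02] w 51.9 F [ 0.6 -0.2 -2.7]
rot [ 0.07  0.13 20.71] shift [ 143.6 -454.4    3.9]
```

Call:
arm_command([
  [0,0,1,6,-19,0,0.2],
  [0,0,3,18,-57,0,0.2],
  [0,0,5,30,-95,0,0.2],
  [0,0,7,42,-133,0,0.2],
  [0,0,9,54,-170,0,0.2],
])

```text
clock: 12.35
eef_pos: [0.4652, 0.0668, 0.1212]
tcp_rot: [-3.142, -0.001, -2.953]
wrist_force: [0.7, -0.1, -3.0]
grip_width: 0.0519
```

```bash
python3 P.py 479.4 -228.3 120 179.2
```

```text
t 12.35 pos [465.2  66.8 121.2] rpy [-1.800e+02 -1.000e-01 -1.692e+02] w 51.9 F [ 0.7 -0.1 -3. ]
rot [-1.000e-02 -7.000e-02  1.159e+01] shift [  41.3 -292.5    1.2]
```

Call:
arm_command([
  [0,0,1.5,5,-38,0,0.2],
  [0,0,3,10,-76,0,0.2],
  [0,0,4.5,15,-114,0,0.2],
  [0,0,6,21,-152,0,0.2],
  [0,0,8,27,-188,0,0.2],
])

```text
clock: 12.85
eef_pos: [0.474, -0.1227, 0.1213]
tcp_rot: [3.141, -0.001, -3.093]
wrist_force: [1.0, 0.2, -1.9]
grip_width: 0.0519
```

```bash
python3 P.py 479.4 -228.3 105 179.2
```

```text
t 12.85 pos [ 474.  -122.7  121.3] rpy [ 180.    -0.  -177.2] w 51.9 F [ 1.   0.2 -1.9]
rot [ 0.01 -0.05  3.59] shift [  -0.2 -105.8   16.3]
```

Call:
arm_command([
  [0,0,1,0,-30,3,0.2],
  [0,0,2,0,-60,6,0.2],
  [0,0,3,0,-85,10,0.2],
  [0,0,3.6,0,-101,14,0.2],
  [0,0,3.6,0,-106,16,0.2],
])

```text
clock: 13.35
eef_pos: [0.4791, -0.2285, 0.105]
tcp_rot: [-3.141, -0.002, 3.126]
wrist_force: [-0.3, 0.1, -3.2]
grip_width: 0.0513
```

Call:
arm_command([
  [0,0,0,0,0,0,0.2],
  [0,0,0,0,0,0,0.2],
  [0,0,0,0,0,0,0.2],
  [0,0,0,0,0,0,0.2],
  [0,0,0,0,0,0,0.2],
])

```text
clock: 13.85
eef_pos: [0.4809, -0.2257, 0.1059]
tcp_rot: [3.141, 0.0, 3.131]
wrist_force: [0.5, 1.0, -2.0]
grip_width: 0.0516
```

```bash
python3 P.py 479.4 -228.3 69 179.2
```

```text
t 13.85 pos [ 480.9 -225.7  105.9] rpy [180.    0.  179.4] w 51.6 F [ 0.5  1.  -2. ]
rot [0.01 0.02 0.18] shift [ 1.4 -2.6 36.9]
```

Call:
arm_command([
  [0,0,0.1,1,-1,5,0.2],
  [0,0,0.2,1.4,-2.6,15,0.2],
  [0,0,0.2,1.4,-2.6,26,0.2],
  [0,0,0.2,1.4,-2.6,33,0.2],
  [0,0,0.2,1.4,-2.6,35,0.2],
])

```text
clock: 14.35
eef_pos: [0.4784, -0.2287, 0.0694]
tcp_rot: [3.141, -0.002, 3.126]
wrist_force: [0.2, -0.3, -2.5]
grip_width: 0.0519
```

Call:
arm_command([
  [0,0,0,0,0,0,0.2],
  [0,0,0,0,0,0,0.2],
  [0,0,0,0,0,0,0.2],
  [0,0,0,0,0,0,0.2],
  [0,0,0,0,0,0,0.2],
])

```text
clock: 14.85
eef_pos: [0.4794, -0.2289, 0.071]
tcp_rot: [-3.142, 0.0, 3.126]
wrist_force: [0.4, 0.1, -3.1]
grip_width: 0.0515
```

```bash
python3 - <<'E'
from H import *
from P import plan
cv2.imwrite('pics/s5.png',cv2.resize(snapshot('scene')[150:350,100:320,::-1],None,fx=3,fy=3))
plan(479.4,-228.3,66,179.2)
E
```

```text
t 14.9 pos [ 479.4 -228.9   70.9] rpy [180.    0.  179.1] w 51.9 F [-0.2  0.5 -2.6]
rot [ 0.    0.02 -0.07] shift [-0.   0.6  4.9]
```

View pics/s5.png

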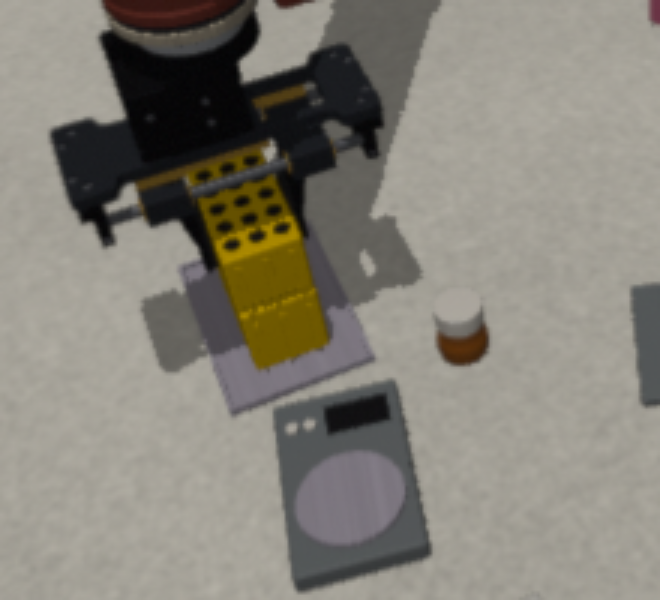

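Medium rack hangs squarely over the large one (seam at about (280,300) of the crop, edges in line). Lowering.

Call:
arm_command([
  [0,0,0,0,0.3,1,0.2],
  [0,0,0,0,0.6,2,0.2],
  [0,0,0,0,0.6,3,0.2],
  [0,0,0,0,0.6,4,0.2],
  [0,0,0,0,0.6,4,0.2],
])

```text
clock: 15.4
eef_pos: [0.4791, -0.2283, 0.0666]
tcp_rot: [-3.142, -0.0, 3.126]
wrist_force: [-0.5, -0.1, -2.8]
grip_width: 0.0516
```

Call:
arm_command([
  [0,0,0,0,0,0.5,0.2],
  [0,0,0,0,0,1,0.2],
  [0,0,0,0,0,1,0.2],
  [0,0,0,0,0,1,0.2],
  [0,0,0,0,0,1,0.2],
])

```text
clock: 15.9
eef_pos: [0.4793, -0.2284, 0.0662]
tcp_rot: [3.141, 0.0, 3.126]
wrist_force: [-3.4, 0.7, 5.4]
grip_width: 0.0517
```

Contact (Fz now +5). Release.

Call:
arm_command([
  [0,0,0,0,0,0,-0.55],
  [0,0,0,0,0,0,-0.55],
  [0,0,0,0,0,0,-0.55],
  [0,0,0,0,0,0,-0.55],
  [0,0,0,0,0,0,-0.55],
])

```text
clock: 16.4
eef_pos: [0.4793, -0.2283, 0.0658]
tcp_rot: [-3.142, 0.0, 3.126]
wrist_force: [0.9, -0.8, -0.4]
grip_width: 0.0675
```

Call:
arm_command([
  [0,0,0,0,0,-10,-0.55],
  [0,0,0,0,0,-35,-0.55],
  [0,0,0,0,0,-65,-0.7],
  [0,0,0,0,0,-90,-0.7],
  [0,0,0,0,0,-100,-0.7],
])

```text
clock: 16.9
eef_pos: [0.4803, -0.229, 0.1687]
tcp_rot: [-3.141, 0.004, 3.126]
wrist_force: [-0.3, 0.2, 0.4]
grip_width: 0.0733
```

```bash
python3 P.py 656 229.5 150 193.8;python3 P.py 490 -50 150 185
```

```text
t 16.9 pos [ 480.3 -229.   168.7] rpy [-180.     0.2  179.1] w 73.3 F [-0.3  0.2  0.4]
rot [ -0.06   0.21 -14.7 ] shift [-168.4  461.2   19.1]
t 16.9 pos [ 480.3 -229.   168.7] rpy [-180.     0.2  179.1] w 73.3 F [-0.3  0.2  0.4]
rot [-0.04  0.21 -5.9 ] shift [ -6.8 179.1  18.6]
```

Call:
arm_command([
  [0,0,-1,-7,19,1,-0.7],
  [0,0,-2,-20,54,2,-0.7],
  [0,0,-4,-34,92,3,-0.7],
  [0,0,-5,-48,130,5,-0.7],
  [0,0,-6,-61,167,6,-0.7],
])

```text
clock: 17.4
eef_pos: [0.5426, -0.0591, 0.1585]
tcp_rot: [3.141, -0.002, -3.05]
wrist_force: [0.9, -0.6, 1.2]
grip_width: 0.0734
```

```bash
python3 P.py 656 229.5 150 193.8
```

```text
t 17.4 pos [542.6 -59.1 158.5] rpy [ 1.800e+02 -1.000e-01 -1.747e+02] w 73.4 F [ 0.9 -0.6  1.2]
rot [ 0.04 -0.09 -8.55] shift [-139.3  277.1    8.4]
```

Call:
arm_command([
  [0,0,-1.5,-18,37,1,-0.7],
  [0,0,-3,-36,72,2,-0.7],
  [0,0,-4.5,-54,108,3,-0.7],
  [0,0,-6,-72,144,5,-0.7],
  [0,0,-7,-88,176,6,-0.7],
])

```text
clock: 17.9
eef_pos: [0.6141, 0.1246, 0.152]
tcp_rot: [3.141, -0.002, -2.927]
wrist_force: [-0.0, -0.7, -0.1]
grip_width: 0.0741
```

```bash
python3 P.py 656 229.5 80 193.8
```

```text
t 17.9 pos [614.1 124.6 152. ] rpy [ 1.800e+02 -1.000e-01 -1.677e+02] w 74.1 F [-0.  -0.7 -0.1]
rot [ 0.04 -0.13 -1.48] shift [-63.5  93.5  71.9]
```

Call:
arm_command([
  [0,0,-0.5,-18,26,10,-0.7],
  [0,0,-1,-36,53,25,-0.7],
  [0,0,-1.4,-52,77,45,-0.7],
  [0,0,-1.5,-61,90,65,-0.7],
  [0,0,-1.5,-63.5,93.5,72,-0.7],
])

```text
clock: 18.4
eef_pos: [0.6547, 0.229, 0.0774]
tcp_rot: [3.141, -0.005, -2.9]
wrist_force: [-0.3, 1.0, 0.0]
grip_width: 0.0739
```

Call:
arm_command([
  [0,0,0,0,0,0,-0.7],
  [0,0,0,0,0,8,-0.7],
  [0,0,0,0,0,22,-0.7],
  [0,0,0,0,0,33,-0.7],
  [0,0,0,0,0,36,-0.7],
])

```text
clock: 18.9
eef_pos: [0.6562, 0.2249, 0.044]
tcp_rot: [-3.141, -0.002, -2.905]
wrist_force: [0.2, 0.3, 0.0]
grip_width: 0.0738
```

```bash
python3 - <<'E'
from H import *
from P import plan
ims={n:snapshot(n) for n in("scene","top")}
a=cv2.resize(ims['scene'][130:280,320:520,::-1],None,fx=2,fy=2);b=cv2.resize(ims['scene'][180:330,120:320,::-1],None,fx=2,fy=2)
cv2.imwrite('pics/s6.png',np.hstack([a,b]))
cv2.imwrite('pics/scene6.png',ims['scene'][:,:,::-1]);cv2.imwrite('pics/top6.png',ims['top'][:,:,::-1])
plan(656,229.5,5,193.8)
E
```

```text
t 19.0 pos [656.7 225.2  45. ] rpy [-1.800e+02 -1.000e-01 -1.664e+02] w 73.8 F [ 0.  -0.3  0.8]
rot [-0.01 -0.07 -0.2 ] shift [-0.4  4.4 40. ]
```

View pics/s6.png

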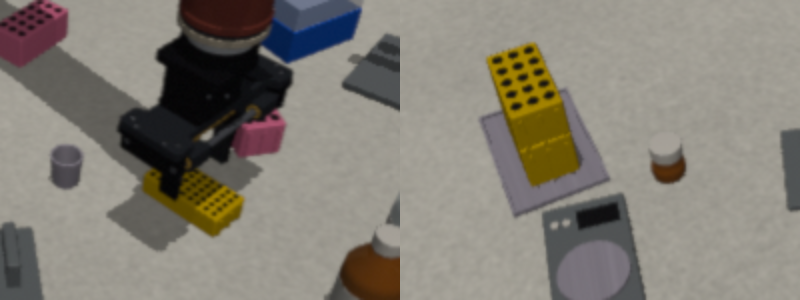

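View pics/top6.png

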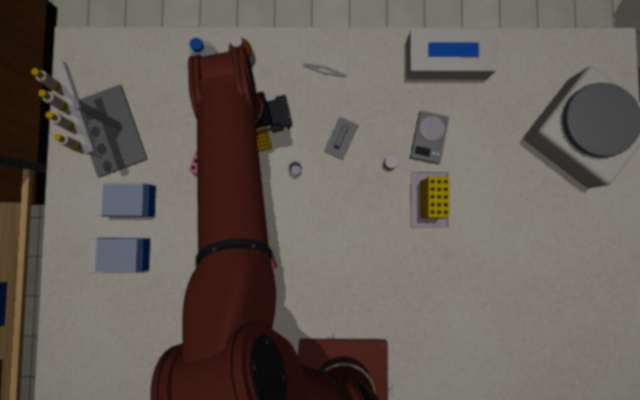

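Call:
arm_command([
  [0,0,-0.1,0,2,3,-0.7],
  [0,0,-0.2,0,4.4,12,-0.7],
  [0,0,-0.2,0,4.4,25,-0.7],
  [0,0,-0.2,0,4.4,36,-0.7],
  [0,0,-0.2,0,4.4,39,-0.7],
])

```text
clock: 19.5
eef_pos: [0.6549, 0.2295, 0.0044]
tcp_rot: [-3.141, -0.003, -2.9]
wrist_force: [-1.0, -0.0, -0.3]
grip_width: 0.074
```

Call:
arm_command([
  [0,0,0,0,0,0,-0.7],
  [0,0,0,0,0,0,0.2],
  [0,0,0,0,0,0,0.2],
  [0,0,0,0,0,0,0.2],
  [0,0,0,0,0,0,0.2],
], force=20)

```text
clock: 20.0
eef_pos: [0.6565, 0.2299, 0.0072]
tcp_rot: [3.142, 0.001, -2.9]
wrist_force: [0.3, -1.6, 1.6]
grip_width: 0.0525
```

```bash
python3 P.py 656 229.5 5 193.8
```

```text
t 20.0 pos [656.5 229.9   7.2] rpy [ 180.     0.  -166.2] w 52.5 F [ 0.3 -1.6  1.6]
rot [0.   0.04 0.02] shift [ 0.5 -0.3  2.2]
```

Call:
arm_command([
  [0,0,0,0,0,-5,0.2],
  [0,0,0,0,0,-30,0.2],
  [0,0,0,0,0,-75,0.2],
  [0,0,0,0,0,-120,0.2],
  [0,0,0,0,0,-155,0.2],
], force=30)

```text
clock: 20.5
eef_pos: [0.6566, 0.2299, 0.1651]
tcp_rot: [3.141, 0.002, -2.901]
wrist_force: [1.5, -0.3, -0.9]
grip_width: 0.0516
```

```bash
python3 P.py 479.4 -228.3 160 179.2
```

```text
t 20.5 pos [656.6 229.9 165.1] rpy [ 1.800e+02  1.000e-01 -1.662e+02] w 51.6 F [ 1.5 -0.3 -0.9]
rot [ 0.04  0.12 14.61] shift [ 281.4 -402.6    4.4]
```

Call:
arm_command([
  [0,0,0.5,11,-16,0,0.2],
  [0,0,1.5,33,-48,0,0.2],
  [0,0,3,56,-80,0,0.2],
  [0,0,4,79,-113,0,0.2],
  [0,0,5,101,-145,0,0.2],
])

```text
clock: 21.0
eef_pos: [0.5918, 0.0634, 0.1621]
tcp_rot: [3.141, 0.0, -2.989]
wrist_force: [0.5, -0.6, -1.3]
grip_width: 0.0519
```

```bash
python3 P.py 479.4 -228.3 160 179.2
```

```text
t 21.0 pos [591.8  63.4 162.1] rpy [ 180.     0.  -171.2] w 51.9 F [ 0.5 -0.6 -1.3]
rot [0.01 0.01 9.57] shift [ 155.6 -271.2    2. ]
```

Call:
arm_command([
  [0,0,1.5,20,-34,0,0.2],
  [0,0,3,40,-69,0,0.2],
  [0,0,4.5,60,-104,0,0.2],
  [0,0,6,80,-139,0,0.2],
  [0,0,7,98,-171,0,0.2],
])

```text
clock: 21.5
eef_pos: [0.5211, -0.1208, 0.1622]
tcp_rot: [3.141, 0.001, -3.112]
wrist_force: [0.1, 0.1, -1.1]
grip_width: 0.0517
```

```bash
python3 P.py 479.4 -228.3 150 179.2
```

```text
t 21.5 pos [ 521.1 -120.8  162.2] rpy [ 180.     0.  -178.3] w 51.7 F [ 0.1  0.1 -1.1]
rot [0.03 0.03 2.52] shift [  44.9 -106.2   12.2]
```

Call:
arm_command([
  [0,0,1,13,-30,3,0.2],
  [0,0,1.5,26,-60,6,0.2],
  [0,0,2,37,-87,9,0.2],
  [0,0,2.5,43,-102,12,0.2],
  [0,0,2.5,45,-106,12,0.2],
])

```text
clock: 22.0
eef_pos: [0.4796, -0.2279, 0.1497]
tcp_rot: [-3.142, -0.0, 3.127]
wrist_force: [0.1, -0.3, -0.9]
grip_width: 0.0518
```

Call:
arm_command([
  [0,0,0,0,0,0,0.2],
  [0,0,0,0,0,0,0.2],
  [0,0,0,0,0,0,0.2],
  [0,0,0,0,0,0,0.2],
  [0,0,0,0,0,0,0.2],
])

```text
clock: 22.5
eef_pos: [0.4808, -0.2258, 0.1498]
tcp_rot: [3.142, 0.0, 3.131]
wrist_force: [-0.3, 0.2, -1.9]
grip_width: 0.0519
```

```bash
python3 P.py 479.4 -228.3 118 179.2
```

```text
t 22.5 pos [ 480.8 -225.8  149.8] rpy [180.    0.  179.4] w 51.9 F [-0.3  0.2 -1.9]
rot [0.   0.   0.18] shift [ 1.4 -2.5 31.8]
```

Call:
arm_command([
  [0,0,0.1,1,-1,5,0.2],
  [0,0,0.2,1.4,-2.5,14,0.2],
  [0,0,0.2,1.4,-2.5,24,0.2],
  [0,0,0.2,1.4,-2.5,30,0.2],
  [0,0,0.2,1.4,-2.5,32,0.2],
])

```text
clock: 23.0
eef_pos: [0.4784, -0.2287, 0.1166]
tcp_rot: [3.141, -0.002, 3.126]
wrist_force: [0.2, 0.6, -2.2]
grip_width: 0.0515
```

Call:
arm_command([
  [0,0,0,0,0,0,0.2],
  [0,0,0,0,0,0,0.2],
  [0,0,0,0,0,0,0.2],
  [0,0,0,0,0,0,0.2],
  [0,0,0,0,0,0,0.2],
])

```text
clock: 23.5
eef_pos: [0.4792, -0.2289, 0.118]
tcp_rot: [-3.142, 0.0, 3.126]
wrist_force: [0.7, 0.6, -0.7]
grip_width: 0.0519
```

```bash
python3 - <<'E'
from H import *
from P import plan
cv2.imwrite('pics/s7.png',cv2.resize(snapshot('scene')[130:330,100:320,::-1],None,fx=3,fy=3))
plan(479.4,-228.3,112,179.2)
E
```

```text
t 23.55 pos [ 479.2 -228.9  117.9] rpy [-180.     0.   179.1] w 52.1 F [-0.3  0.2 -1.7]
rot [-0.    0.02 -0.08] shift [-0.2  0.6  5.9]
```

View pics/s7.png

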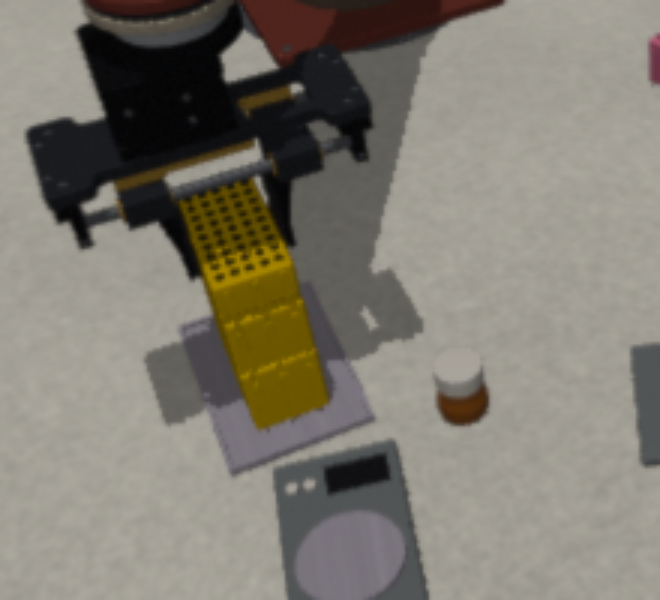

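The fine rack sits aligned over the other two (seams around (262,315) and (280,365)). Lowering.

Call:
arm_command([
  [0,0,0,-0.2,0.3,1,0.2],
  [0,0,0,-0.2,0.6,2,0.2],
  [0,0,0,-0.2,0.6,3,0.2],
  [0,0,0,-0.2,0.6,4,0.2],
  [0,0,0,-0.2,0.6,4.5,0.2],
])

```text
clock: 24.05
eef_pos: [0.4792, -0.2282, 0.1131]
tcp_rot: [-3.142, -0.0, 3.126]
wrist_force: [0.6, -0.4, -1.0]
grip_width: 0.0518
```

Call:
arm_command([
  [0,0,0,0,0,0.4,0.2],
  [0,0,0,0,0,0.8,0.2],
  [0,0,0,0,0,1.2,0.2],
  [0,0,0,0,0,1.4,0.2],
  [0,0,0,0,0,1.4,0.2],
])

```text
clock: 24.55
eef_pos: [0.4793, -0.2283, 0.1121]
tcp_rot: [3.141, 0.0, 3.126]
wrist_force: [-2.4, 0.8, 3.3]
grip_width: 0.0518
```

Call:
arm_command([
  [0,0,0,0,0,0,-0.55],
  [0,0,0,0,0,0,-0.55],
  [0,0,0,0,0,0,-0.55],
  [0,0,0,0,0,0,-0.55],
  [0,0,0,0,0,0,-0.55],
])

```text
clock: 25.05
eef_pos: [0.4793, -0.2283, 0.1118]
tcp_rot: [-3.142, -0.0, 3.126]
wrist_force: [0.1, 0.9, -0.4]
grip_width: 0.0671
```

Call:
arm_command([
  [0,0,0,0,0,-10,-0.55],
  [0,0,0,0,0,-30,-0.55],
  [0,0,0,0,0,-50,-0.55],
  [0,0,0,0,0,-65,-0.55],
  [0,0,0,0,0,-70,-0.55],
])

```text
clock: 25.55
eef_pos: [0.4801, -0.2288, 0.184]
tcp_rot: [-3.141, 0.003, 3.126]
wrist_force: [-0.0, 0.0, 0.2]
grip_width: 0.0675
```

```bash
python3 P.py 642.6 6.8 150 155.8
```

```text
t 25.55 pos [ 480.1 -228.8  184. ] rpy [-180.     0.2  179.1] w 67.5 F [-0.   0.   0.2]
rot [1.000e-02 1.700e-01 2.331e+01] shift [-158.7  238.1   34.4]
```

Call:
arm_command([
  [0,0,1,-10,15,0,-0.55],
  [0,0,4,-32,48,0,0.0],
  [0,0,7,-55,82,2,0.0],
  [0,0,11,-78,117,6,0.0],
  [0,0,14,-100,150,12,0.0],
])

```text
clock: 26.05
eef_pos: [0.5824, -0.0781, 0.1698]
tcp_rot: [3.141, 0.0, 2.879]
wrist_force: [-0.2, -0.4, 0.6]
grip_width: 0.0465
```

```bash
python3 P.py 642.6 6.8 90 155.8
```

```text
t 26.05 pos [582.4 -78.1 169.8] rpy [180.   0. 165.] w 46.5 F [-0.2 -0.4  0.6]
rot [0.03 0.01 9.18] shift [-36.1  97.5  79.9]
```

Call:
arm_command([
  [0,0,2,-8,22,14,0.0],
  [0,0,5,-18,48,32,0.0],
  [0,0,7.5,-28,75,55,0.0],
  [0,0,9.2,-34,92,73,0.0],
  [0,0,9.2,-36,97.5,80,0.0],
])

```text
clock: 26.55
eef_pos: [0.6409, 0.0078, 0.0873]
tcp_rot: [-3.14, -0.003, 2.724]
wrist_force: [-0.4, -0.2, 0.1]
grip_width: 0.0436
```

Call:
arm_command([
  [0,0,0,0,0,0,0.0],
  [0,0,0,0,0,5,0.0],
  [0,0,0,0,0,15,0.0],
  [0,0,0,0,0,24,0.0],
  [0,0,0,0,0,27,0.0],
])

```text
clock: 27.05
eef_pos: [0.6406, 0.0047, 0.0618]
tcp_rot: [-3.141, -0.001, 2.721]
wrist_force: [-0.2, 0.0, 0.2]
grip_width: 0.0437
```

```bash
python3 - <<'E'
from H import *
from P import plan
ims={n:snapshot(n) for n in("scene","top")}
for n in ims: cv2.imwrite(f'pics/{n}8.png',ims[n][:,:,::-1])
a=cv2.resize(ims['scene'][180:330,240:440,::-1],None,fx=2,fy=2);b=cv2.resize(ims['scene'][150:300,120:320,::-1],None,fx=2,fy=2)
cv2.imwrite('pics/s8.png',np.hstack([a,b]))
plan(642.6,6.8,13,155.8)
E
```

```text
t 27.15 pos [640.9   4.9  62.3] rpy [-180.    -0.   155.9] w 43.5 F [ 0.6  0.5 -0.5]
rot [-0.03 -0.05  0.1 ] shift [-0.8  2.5 49.3]
```

View pics/s8.png

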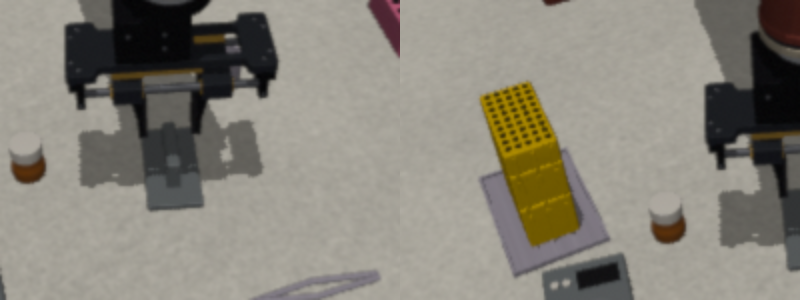

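Call:
arm_command([
  [0,0,0,0,1,3,0.0],
  [0,0,0.1,-0.8,2.5,15,0.0],
  [0,0,0.1,-0.8,2.5,32,0.0],
  [0,0,0.1,-0.8,2.5,44,0.0],
  [0,0,0.1,-0.8,2.5,48,0.0],
])

```text
clock: 27.65
eef_pos: [0.6417, 0.007, 0.0123]
tcp_rot: [-3.14, -0.003, 2.72]
wrist_force: [-0.2, -0.0, 0.7]
grip_width: 0.0438
```

Call:
arm_command([
  [0,0,0,0,0,0,0.0],
  [0,0,0,0,0,0,0.9],
  [0,0,0,0,0,0,0.9],
  [0,0,0,0,0,0,0.9],
  [0,0,0,0,0,0,0.9],
], force=20)

```text
clock: 28.15
eef_pos: [0.6434, 0.0072, 0.0153]
tcp_rot: [3.141, 0.001, 2.72]
wrist_force: [0.1, -0.3, -0.4]
grip_width: 0.0194
```

```bash
python3 P.py 642.6 6.8 13 155.8; python3 - <<'E'
from H import *
M['stack']=box(.1,.052,0,.130)
M['lm']=box(.1,.052,0,.102)
i8={n:cv2.imread(f'pics/{n}8.png')[:,:,::-1] for n in("scene","top")}
i6={n:cv2.imread(f'pics/{n}6.png')[:,:,::-1] for n in("scene","top")}
for nm,ims in(('stack',i8),('lm',i6)):
  for cams in (("scene","top"),("scene",),("top",)):
    p,f=fit(ims,nm,'y',{'scene':(187,230),'top':(437,198)},{'scene':55,'top':34},[.4794,-.2283,-.015,1],z=.003,cams=cams)
    print(nm,cams,p[:2]*1000,np.degrees(p[2]),f)
E
```

```text
t 28.15 pos [643.4   7.2  15.3] rpy [180.    0.  155.8] w 19.4 F [ 0.1 -0.3 -0.4]
rot [0.02 0.03 0.02] shift [ 0.6 -0.7  2.3]
stack ('scene', 'top') [ 478.98005891 -228.29683766] -1.0753992577280047 0.10552970631400982
stack ('scene',) [ 477.79555711 -228.2986167 ] -0.9867100763097773 0.015972384741399503
stack ('top',) [ 478.86414174 -225.82167063] -0.4034743480070517 0.08444213043310578
lm ('scene', 'top') [ 478.65954711 -228.49946057] -1.1290669381274978 0.10622159339643122
lm ('scene',) [ 477.51242253 -228.30411541] -1.2840531368353492 0.018712802768166115
lm ('top',) [ 479.38196963 -226.95928346] -0.3002056176928165 0.07942870911918687
```

Call:
arm_command([
  [0,0,0,0,0,0,0.9],
  [0,0,0,0,0,0,0.9],
  [0,0,0,0,0,0,0.9],
  [0,0,0,0,0,0,0.9],
  [0,0,0,0,0,0,0.9],
], force=30)

```text
clock: 28.65
eef_pos: [0.6433, 0.0071, 0.0151]
tcp_rot: [3.141, 0.0, 2.72]
wrist_force: [-1.7, -0.6, 3.9]
grip_width: 0.0137
```

Call:
arm_command([
  [0,0,0,0,0,-5,0.9],
  [0,0,0,0,0,-30,0.9],
  [0,0,0,0,0,-75,0.9],
  [0,0,0,0,0,-120,0.9],
  [0,0,0,0,0,-165,0.9],
])

```text
clock: 29.15
eef_pos: [0.6425, 0.007, 0.1813]
tcp_rot: [-3.141, -0.001, 2.719]
wrist_force: [1.0, 0.7, -1.6]
grip_width: 0.0136
```

```bash
python3 P.py 479.4 -228.3 185 179.1
```

```text
t 29.15 pos [642.5   7.  181.3] rpy [-180.    -0.   155.8] w 13.6 F [ 1.   0.7 -1.6]
rot [ -0.03  -0.05 -23.29] shift [  52.4 -281.5   -3.5]
```

Call:
arm_command([
  [0,0,-1,3,-15,-2,0.9],
  [0,0,-4,9,-48,-4,0.9],
  [0,0,-7,15,-80,-5,0.9],
  [0,0,-11,22,-115,-5,0.9],
  [0,0,-14,28,-150,-5,0.9],
])

```text
clock: 29.65
eef_pos: [0.5546, -0.1193, 0.1841]
tcp_rot: [-3.141, -0.001, 2.967]
wrist_force: [0.7, -0.3, -0.6]
grip_width: 0.014
```

```bash
python3 P.py 479.4 -228.3 180 179.1
```

```text
t 29.65 pos [ 554.6 -119.3  184.1] rpy [-1.8e+02 -1.0e-01  1.7e+02] w 14.0 F [ 0.7 -0.3 -0.6]
rot [-0.   -0.06 -9.09] shift [  55.1 -120.4    4.2]
```

Call:
arm_command([
  [0,0,-3,16,-34,0,0.9],
  [0,0,-5.5,30,-66,0,0.9],
  [0,0,-8,43,-94,2,0.9],
  [0,0,-9,52,-114,4,0.9],
  [0,0,-9.1,55,-120,4,0.9],
])

```text
clock: 30.15
eef_pos: [0.4785, -0.2289, 0.1802]
tcp_rot: [3.141, -0.001, 3.119]
wrist_force: [0.3, -0.4, -0.5]
grip_width: 0.0134
```

Call:
arm_command([
  [0,0,0,0,0,0,0.9],
  [0,0,0,0,0,0,0.9],
  [0,0,0,0,0,0,0.9],
  [0,0,0,0,0,0,0.9],
  [0,0,0,0,0,0,0.9],
])

```text
clock: 30.65
eef_pos: [0.4812, -0.2261, 0.1808]
tcp_rot: [-3.141, -0.0, 3.124]
wrist_force: [-0.1, -0.3, -2.0]
grip_width: 0.0138
```

```bash
python3 P.py 479.4 -228.3 155 179.1
```

```text
t 30.65 pos [ 481.2 -226.1  180.8] rpy [-180.   -0.  179.] w 13.8 F [-0.1 -0.3 -2. ]
rot [-0.01 -0.01 -0.12] shift [ 1.8 -2.3 25.8]
```

Call:
arm_command([
  [0,0,0,0.8,-1,5,0.9],
  [0,0,0,1.6,-2,12,0.9],
  [0,0,0,1.8,-2.3,19,0.9],
  [0,0,0,1.8,-2.3,24,0.9],
  [0,0,0,1.8,-2.3,26,0.9],
])

```text
clock: 31.15
eef_pos: [0.4785, -0.2288, 0.154]
tcp_rot: [3.142, -0.001, 3.123]
wrist_force: [-0.5, 0.0, -1.5]
grip_width: 0.0132
```

Call:
arm_command([
  [0,0,0,0,0,0,0.9],
  [0,0,0,0,0,0,0.9],
  [0,0,0,0,0,0,0.9],
  [0,0,0,0,0,0,0.9],
  [0,0,0,0,0,0,0.9],
])

```text
clock: 31.65
eef_pos: [0.4791, -0.2289, 0.155]
tcp_rot: [-3.142, 0.0, 3.123]
wrist_force: [1.2, -0.5, -1.1]
grip_width: 0.0135
```

```bash
python3 - <<'E'
from H import *
from P import plan
cv2.imwrite('pics/s9.png',cv2.resize(snapshot('scene')[130:330,100:320,::-1],None,fx=3,fy=3))
plan(479.4,-228.3,148,179.1)
E
```

```text
t 31.7 pos [ 479.  -228.9  155. ] rpy [-180.     0.   178.9] w 13.3 F [-0.1  0.4 -2.2]
rot [-0.    0.01 -0.17] shift [-0.3  0.6  7. ]
```

View pics/s9.png

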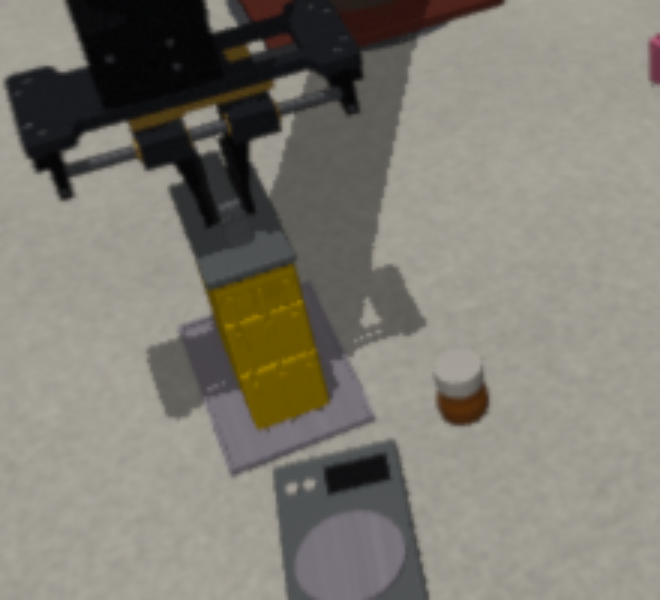

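Call:
arm_command([
  [0,0,-0.1,-0.3,0.3,1.2,0.9],
  [0,0,-0.2,-0.3,0.6,2.5,0.9],
  [0,0,-0.2,-0.3,0.6,3.8,0.9],
  [0,0,-0.2,-0.3,0.6,5,0.9],
  [0,0,-0.2,-0.3,0.6,5.6,0.9],
])

```text
clock: 32.2
eef_pos: [0.4792, -0.2283, 0.1491]
tcp_rot: [-3.142, -0.0, 3.126]
wrist_force: [-0.4, 0.5, -1.4]
grip_width: 0.0136
```

Call:
arm_command([
  [0,0,0,0,0,0.4,0.9],
  [0,0,0,0,0,0.8,0.9],
  [0,0,0,0,0,1.2,0.9],
  [0,0,0,0,0,1.4,0.9],
  [0,0,0,0,0,1.4,0.9],
])

```text
clock: 32.7
eef_pos: [0.4793, -0.2283, 0.1481]
tcp_rot: [3.142, 0.0, 3.126]
wrist_force: [-2.2, 0.6, 1.0]
grip_width: 0.0136
```

Call:
arm_command([
  [0,0,0,0,0,0,0.2],
  [0,0,0,0,0,0,0.2],
  [0,0,0,0,0,0,0.2],
  [0,0,0,0,0,0,0.2],
  [0,0,0,0,0,0,0.2],
])

```text
clock: 33.2
eef_pos: [0.4793, -0.2283, 0.1478]
tcp_rot: [-3.142, -0.0, 3.126]
wrist_force: [0.0, 0.4, -0.3]
grip_width: 0.0342
```

Call:
arm_command([
  [0,0,0,0,0,-8,0.2],
  [0,0,0,0,0,-25,0.2],
  [0,0,0,0,0,-50,0.2],
  [0,0,0,0,0,-80,0.2],
  [0,0,0,0,0,-100,0.2],
])

```text
clock: 33.7
eef_pos: [0.4796, -0.2288, 0.2504]
tcp_rot: [-3.141, 0.002, 3.126]
wrist_force: [0.7, 0.5, -1.0]
grip_width: 0.0346
```

```bash
python3 P.py 520 10 250 179.1
```

```text
t 33.7 pos [ 479.6 -228.8  250.4] rpy [-1.800e+02  1.000e-01  1.791e+02] w 34.6 F [ 0.7  0.5 -1. ]
rot [-0.02  0.11 -0.01] shift [-36.6 239.4   0.4]
```

Call:
arm_command([
  [0,0,0,-5,25,0,0.2],
  [0,0,0,-10,65,0,0.2],
  [0,0,0,-20,105,0,0.2],
  [0,0,0,-28,145,0,0.2],
  [0,0,0,-35,180,0,0.2],
])

```text
clock: 34.2
eef_pos: [0.5173, -0.0468, 0.2486]
tcp_rot: [3.141, 0.001, 3.127]
wrist_force: [0.4, -0.3, 0.1]
grip_width: 0.0352
```

Call:
arm_command([
  [0,0,0,0,25,0,0.2],
  [0,0,0,0,50,0,0.2],
  [0,0,0,0,60,0,0.2],
  [0,0,0,0,60,0,0.2],
  [0,0,0,0,60,0,0.2],
])

```text
clock: 34.7
eef_pos: [0.518, 0.0097, 0.2481]
tcp_rot: [-3.141, 0.0, 3.125]
wrist_force: [1.1, -0.0, 0.3]
grip_width: 0.035
```

```bash
python3 - <<'E'
from H import *
ims={n:snapshot(n) for n in("scene","top")}
for n in ims: cv2.imwrite(f'pics/{n}10.png',ims[n][:,:,::-1])
a=cv2.resize(ims['scene'][110:290,110:300,::-1],None,fx=2.1,fy=2.1,interpolation=cv2.INTER_CUBIC);b=cv2.resize(ims['top'][120:257,360:505,::-1],None,fx=2.76,fy=2.76,interpolation=cv2.INTER_CUBIC)[:378]
h=min(len(a),len(b));cv2.imwrite('pics/s10.png',np.hstack([a[:h],b[:h]]))
# model overlay
for n,c,o in(('scene',(110,110,300,290),0),('top',(360,120,505,257),0)):
    im=ims[n][:,:,::-1].copy();im=cv2.resize(im[c[1]:c[3],c[0]:c[2]],None,fx=3,fy=3,interpolation=cv2.INTER_CUBIC)
    for P,z,col in((box(.1,.052,0,.13),.003,(255,0,0)),(box(.104,.056,0,.008),.133,(0,0,255)),(box(.15,.1,0,.006),0,(0,255,0)),(box(.06,.014,.03,.042),.133,(255,0,255))):
        q=(proj(n,place([.4792,-.2285,np.radians(-.9)],P,z))+.5-np.array(c[:2]))*3
        cv2.polylines(im,[np.int32(cv2.convexHull(np.float32(q)))],True,col,1)
    cv2.imwrite(f'pics/ov_{n}.png',im)
E
```

```text
(no output)
```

View pics/s10.png

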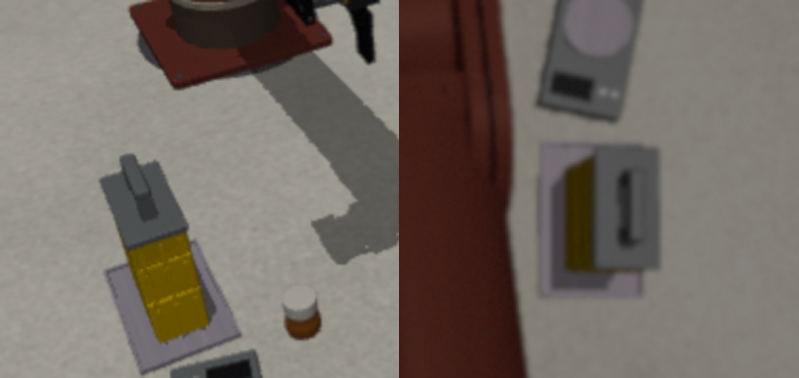

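View pics/ov_scene.png

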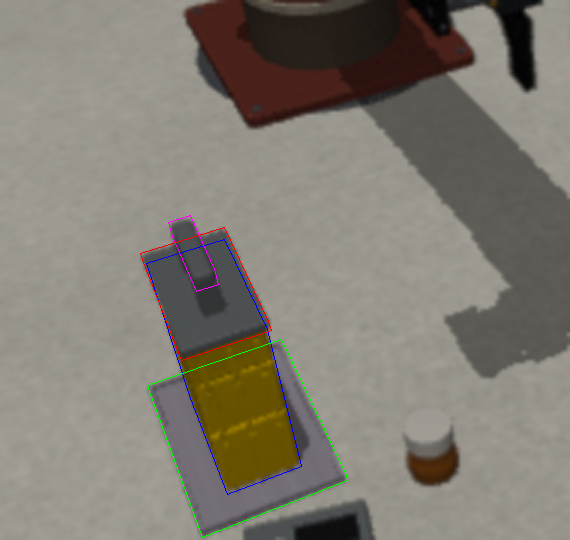

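View pics/ov_top.png

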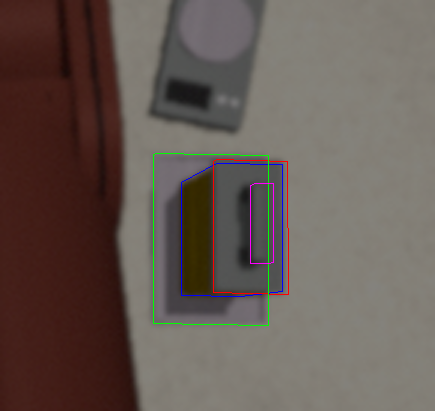

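View pics/scene10.png

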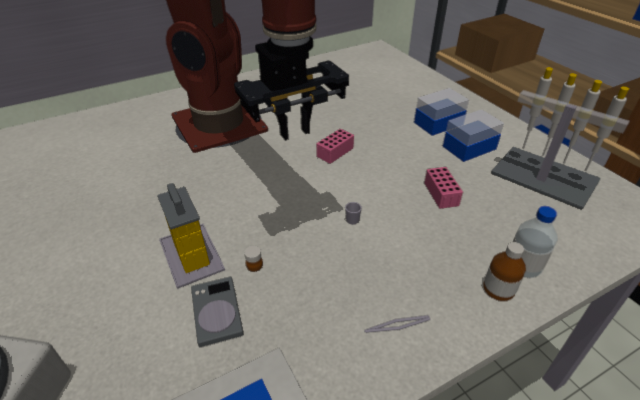

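```bash
python3 -c "
from cell import ticket,bot
print(bot.state()['qvel'].round(3));print(ticket.sign_off())"
```

```text
[-0.     0.001 -0.004  0.    -0.001 -0.002 -0.002]
the job is handed in; nothing more can be done
None
```

The stack is built in the tray in the order asked: large-hole rack, medium, fine, then the grey cover with its handle up. I handed it in at about 35 s of the 131 s limit, with the arm raised clear and touching nothing.

- **Position:** Fits of the first two racks, and of all three, before the cover went on put the stack at about (479, −228.4) mm. The tray centre was measured at (479.2, −228.6) mm. The stack is turned about −1.1° and the tray about −0.7°.
- **Cover:** In the last pictures the model outlines of the racks, cover and tray match to within about 1–2 mm, and the cover lies flat.
- **Jar and cup:** Both look unmoved, standing at the same places in the picture as at the start.
- **Disagreement:** The two cameras differ by about 2 mm in y (scene camera −228.3, top camera −226 to −227 for the stack). The same offset shows for the tray and all the pieces, so it comes from the camera calibration and hardly affects the centring.

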